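# Square a loaf mould in the warming box and close its lid

## Task

Put the larger rectangular steel mould into the open warming box, push it home into the corner of the L-shaped fence so that its long side lies along the side bar and one end is against the rear bar, then lower the box's hinged lid gently until it is fully closed. Leave everything else on the counter where it stands.

Things in the scene. Friction and masses are not known exactly. Their poses are not given: they have to be found in the camera images.
- mould: The larger of two open rectangular steel moulds: 100 long (its x) x 64 wide (its y) x 45 high, walls 4 mm, about 0.25 kg, loose, starts upright on the counter. Origin: centre of its underside. It is the same turned by half a turn.
- warmer: Warming box, fixed: open steel tub 200 (x) x 252 (y) x 70 high, walls 6 mm, inside 188 x 240, inner floor 10 mm above the counter, rim 70 mm above it. Origin: centre of its underside; x points from its front (robot side) to the hinge side. The lid is hinged on the rear (+x) rim.
- fence: L-shaped aluminium fence fixed on the tub's floor, parallel to the warmer, its place varies. Bars 16 high, 8 thick. Origin: inside corner, on the tub's floor. Rear bar: x 0 to 8, reaching y +92; side bar: y -8 to 0, reaching x -100. The mould belongs on the -x, +y side: home, its origin is at x -50, y +32, z 0 in this frame (mm), its long side along x.
- lid (a joint): Lid angle (rad): 0 fully closed, about 1.57 upright, at most 1.9. It has a stiff hinge and stays where it is left; about 5 N at the handle moves it. The lid is a plain steel plate 204 x 256 x 8 mm, about 0.5 kg.
- lid_hinge (a point): Hinge axis of the lid: middle of the tub's rear rim, in the warmer frame at x 100, y 0, z 70 mm; the axis runs along the warmer's y. Its axes turn with the lid (equal to the warmer's when closed).
- lid_handle (a point): Middle of the lid's bar handle: a round dark steel bar 12 mm in diameter, 120 mm long along the hinge direction on two end posts, its axis 35 mm off the lid's outer (upper) face, 175 mm from the hinge and 29 mm from the lid's free edge. Closed, it stands 113 mm above the counter.
- small_mould: Bystander: the smaller steel mould, 72 x 50 x 45 high. Origin: centre of its underside, as for all bystanders that stand.
- ramekin: Bystander: white ceramic bowl, 80 across, 42 high.
- spoon: Bystander: steel spoon 180 long, lying.
- mill: Bystander: dark wooden pepper mill, 60 across, 218 tall, standing.
- sauce: Bystander: yellow sauce bottle, 60 across, 170 tall, standing.
- pan: Bystander: steel pot, 140 across, 70 high.
- shaker: Bystander: glass shaker, 38 across, 85 tall, standing at the right front of the box.

How it is judged:
By the outcome, as a careful person would: the job done as asked, in the order asked, and still so for the second after the job is handed in, with the robot touching nothing.
It also fails if it takes over 69 s, if anything falls off the work surface, if the arm or the gripper's body presses on something with over 40 N, if the wrist force passes 120 N, or if a joint passes its speed limit or range.

## Robot

A 6-joint arm with a two-finger parallel gripper is mounted at the origin on the work surface. World frame = base frame: x ahead of the robot, y to its left, z up, the work surface at z = 0. Lengths are in mm, angles in degrees, forces in N, time in s.
With the tool pointing down it reaches from about 300 to 1000 mm from the base axis. Payload 5.1 kg.
Tool frame: the origin (TCP) lies midway between the tips of the shut fingers; the grasp point (between the pads) lies 19 mm behind it; z points along the fingers, y is the line along which they close (so a half turn about z gives the same grasp; the last joint's range is limited). The gripper opens to 95 mm and grips with 3 to 60 N. Pads are 20 mm wide; open, the fingers measure 119 mm over their backs; the gripper's body (75 mm by 180 mm) begins 59 mm behind the grasp point.
Start: joints at [67.288, 7.093, 94.555, -0, 78.352, -4.733], TCP at [200.66, 618.24, 214.656] pointing down, gripper open.
Joint ranges: [-149.61, 149.61], [-58.7, 133.49], [1.44, 155.28], [-77.14, 257.14], [18.33, 153.61], [-166.67, 166.67]. Speed limits (degrees/s): [147.25, 147.25, 180, 180, 180, 180].

## Interface

Orientations are given as a 3x3 rotation matrix whose columns are the frame's x, y, z axes.
In Python, from bench import bot, let_go, clamp, vision gives the robot as it stands. Calls block until the motion is done:
- bot.move_ptp(position, orientation): joint-space move of the TCP to a pose.
- bot.movel(position, rot=None, max_speed=150, threshold=None): straight line of the TCP; rot=None keeps the orientation; max_speed is the mean speed in mm/s. With threshold (N) it stops when the force on the tool has changed by that much, and returns True; else False.
- bot.move_joints(angles): joint-space move.
- let_go() and clamp(effort=None): open the fingers fully, or close them until they stop; effort is the grip in N (None keeps the last).
- bot.pause(seconds).
- bot.ik(position, orientation): joint angles nearest the present ones, or None.
- bot.observe(): the state.
- vision.grab_frame(name): name is "scene" or "top" or "wrist"; returns the picture (384x512x3 uint8, red, green, blue); there is no depth.
- vision.calibration(name): a dict with "intrinsics" (3x3 intrinsics, pixels), "R" (3x3) and "t" (3): a world point X has camera coordinates R X + t; the wrist camera has in their place "hand_eye" (4x4, takes a point from camera to tool coordinates, whose origin is the TCP and whose axes are the flange's). Camera axes: x right, y down, z forward; pixel columns grow to the right and rows downward; lengths in mm; the calibration is good to about 2 mm. A picture is of the moment at which its call begins: read the wrist's pose just before it. calibration takes no time and is no camera call.
A pose or a line that the arm cannot do raises bot.PlanningError and nothing moves.
- bot.close_job(): hands the job in; it is judged then, once.
The state is a dict: "time_s": time; "q": joint angles; "joint_vel": joint speeds; "joint_torque": joint torques, N m; "eef_pos": TCP position; "orientation": TCP orientation; "contact_force": force on the tool from outside, world axes, zero at the start; "wrist_torque": the same for the moment, N m; "grip_width": finger opening in mm; "grip_force": force on a finger pad.
Only numpy, scipy, OpenCV 4.12 (cv2) and the standard library are available. Lean on these libraries where they do the work, as an engineer would, in place of code of your own. Each camera call takes 0.05 s, during which the arm holds its last target. There are 200 camera calls.

## Working session

There is one attempt and no reset: what is moved stays moved. The work goes in short steps, each a Python script; the robot and the scene stay as the last script left them, time stands still between calls to the robot, and variables do not carry over. Pictures are saved under pics/ and viewed, at most 10 in all, crops included, and the job is handed in when it is done.

```bash
mkdir -p pics; ls; python3 - <<'E'
from bench import bot,vision
import cv2
for n in("scene","top"):
    cv2.imwrite(f"pics/{n}0.png",cv2.resize(vision.grab_frame(n)[:,:,::-1],(800,600)) )
    c=vision.calibration(n);print(n,c)
print(vision.calibration("wrist"),bot.observe()["time_s"])
E
```

```text
pics
scene {'intrinsics': array([[429.50646186,   0.        , 253.73857724],
       [  0.        , 429.50646186, 184.99614718],
       [  0.        ,   0.        ,   1.        ]]), 'R': array([[ 0.02938124,  0.99949612,  0.01201008],
       [ 0.84263005, -0.01830313, -0.53818175],
       [-0.53769075,  0.0259325 , -0.84274324]]), 't': array([  36.968087  , -411.72644531, 1702.55728505])}
top {'intrinsics': array([[454.80490965,   0.        , 249.93144931],
       [  0.        , 454.80490965, 189.51109616],
       [  0.        ,   0.        ,   1.        ]]), 'R': array([[-0.00241699, -0.99996245, -0.00832156],
       [-0.9971708 ,  0.00303528, -0.07510778],
       [ 0.07513021,  0.00811648, -0.9971407 ]]), 't': array([ -35.39450915,  557.24532975, 1246.27021332])}
{'intrinsics': array([[314.59343015,   0.        , 256.5952526 ],
       [  0.        , 314.59343015, 188.84223495],
       [  0.        ,   0.        ,   1.        ]]), 'hand_eye': array([[ 2.91331233e-04, -9.54569837e-01, -2.97987150e-01,
         8.42872143e+01],
       [ 9.99999917e-01,  3.63108891e-04, -1.85516676e-04,
        -3.21965607e-01],
       [ 2.85290406e-04, -2.97987071e-01,  9.54569863e-01,
        -1.69686283e+02],
       [ 0.00000000e+00,  0.00000000e+00,  0.00000000e+00,
         1.00000000e+00]])} 0.1
```

View pics/top0.png

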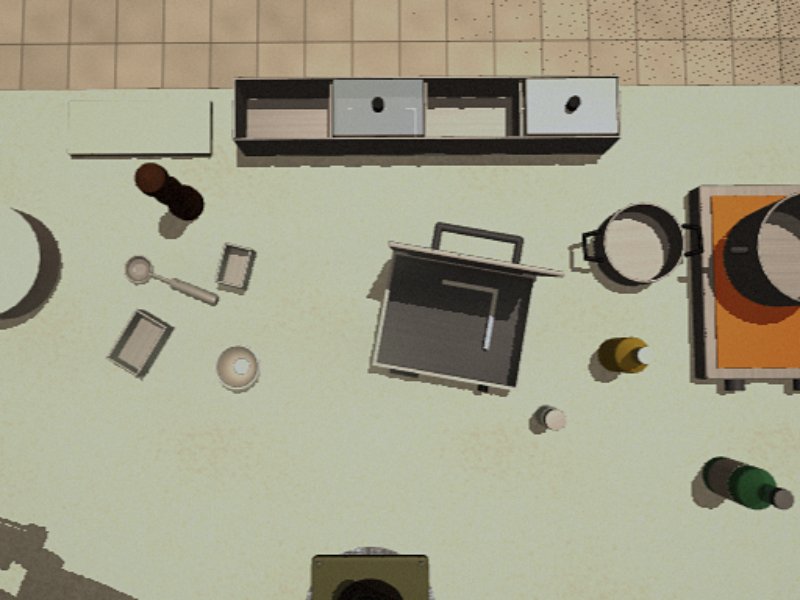

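View pics/scene0.png

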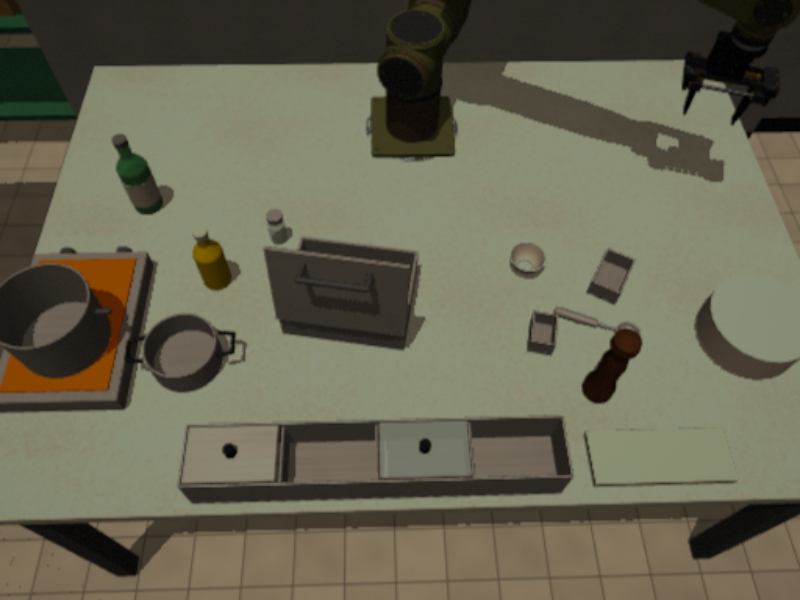

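The top view shows the larger mould near (140,343) and the smaller one at (236,267). The tub has its fence corner near (495,290), with bars ending at (443,281) and (487,348), and the lid is upright at the rear. Next I'll get rough world positions and take closer wrist looks.

```bash
cat >h.py <<'E'
from bench import bot,let_go,clamp,vision
import numpy as np,cv2
def rays(n,px,pose=None):
    c=vision.calibration(n);px=np.atleast_2d(px).astype(float)
    d=np.c_[px,np.ones(len(px))]@np.linalg.inv(c["intrinsics"]).T
    if n=="wrist":
        H=c["hand_eye"];R=pose[1]@H[:3,:3];o=pose[1]@H[:3,3]+pose[0]
    else: R=c["R"].T;o=-R@c["t"]
    return o,d@R.T
def plane(n,px,z,pose=None):
    o,d=rays(n,px,pose);return o+d*((z-o[2])/d[:,2])[:,None]
def down(a): # tool x at yaw a (deg), z down
    a=np.radians(a);c,s=np.cos(a),np.sin(a)
    return np.array([[c,s,0],[s,-c,0],[0,0,-1.]])
def snap(name):
    s=bot.observe();p=(np.array(s["eef_pos"]),np.array(s["orientation"]))
    im=vision.grab_frame("wrist")[:,:,::-1];cv2.imwrite(f"pics/{name}.png",im);np.savez(f"pics/{name}.npz",p=p[0],R=p[1]);return im,p
E
python3 - <<'E'
from h import *
np.set_printoptions(precision=1,suppress=True)
s=.64
print(plane("top",np.array([[140,310],[173,325],[142,378],[108,360]])*s,45))
print("fence",plane("top",np.array([[495,290],[443,281],[487,348]])*s,26))
print("tub front rim",plane("top",np.array([[372,372],[517,388]])*s,70))
print(bot.observe()["orientation"])
for a in (60,150,-30,-120,170,-10):
    print(a,bot.ik([500,430,200],down(a)),bot.ik([500,-30,250],down(a)))
E
```

```text
[[532.3 401.7  45. ]
 [505.8 343.2  45. ]
 [413.8 395.4  45. ]
 [445.2 455.6  45. ]]
fence [[ 567.1 -222.4   26. ]
 [ 583.4 -130.3   26. ]
 [ 464.4 -206.9   26. ]]
tub front rim [[ 424.1   -5.5   70. ]
 [ 396.6 -251.3   70. ]]
[[-1.   0.3 -0. ]
 [ 0.3  1.  -0. ]
 [ 0.  -0.  -1. ]]
60 [36.   8.8 94.1 -0.  77.1 66. ] [ -9.6 -13.4 110.8  -0.   82.6  20.4]
150 [ 36.    8.8  94.1  -0.   77.1 -24. ] [ -9.6 -13.4 110.8  -0.   82.6 -69.6]
-30 [ 36.    8.8  94.1  -0.   77.1 156. ] [ -9.6 -13.4 110.8  -0.   82.6 110.4]
-120 [  36.     8.8   94.1   -0.    77.1 -114. ] [  -9.6  -13.4  110.8   -0.    82.6 -159.6]
170 [ 36.    8.8  94.1  -0.   77.1 -44. ] [ -9.6 -13.4 110.8  -0.   82.6 -89.6]
-10 [ 36.    8.8  94.1  -0.   77.1 136. ] [ -9.6 -13.4 110.8  -0.   82.6  90.4]
```

```bash
python3 - <<'E'
from h import *
# tub look, then mould look
bot.move_ptp([505,-155,260],down(172)); bot.pause(.2); a,_=snap("tub")
bot.move_ptp([475,399,170],down(149)); bot.pause(.2); b,_=snap("mould")
cv2.imwrite("pics/both.png",np.vstack([cv2.resize(a,(400,300)),cv2.resize(b,(400,300))])) 
print(bot.observe()["time_s"])
E
```

```text
5.55
```

View pics/tub.png

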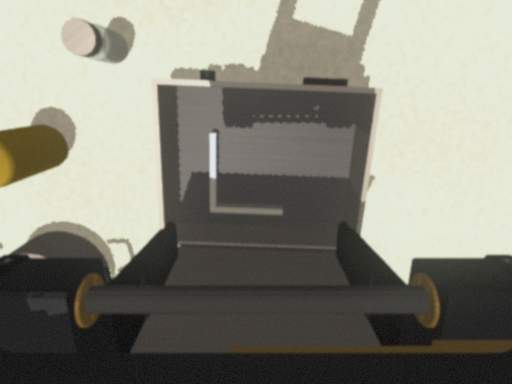

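View pics/mould.png

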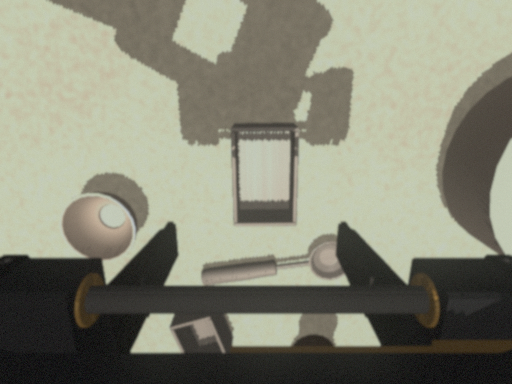

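The tub view shows the side bar at cols 209–217, rows 130–212, and the rear bar at rows 207–214, up to col 283. The mould view shows the rim spanning cols 233–298 and rows 124–224. I'll zoom in on both.

```bash
python3 - <<'E'
from h import *
a=cv2.imread("pics/tub.png")[120:230,190:300];b=cv2.imread("pics/mould.png")[115:235,210:320]
a=np.clip(a.astype(float)*1.6,0,255).astype(np.uint8)
cv2.imwrite("pics/zoom.png",np.hstack([cv2.resize(a,(400,400),interpolation=0),cv2.resize(b,(400,400),interpolation=0)]))
E
```

```text
(no output)
```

View pics/zoom.png

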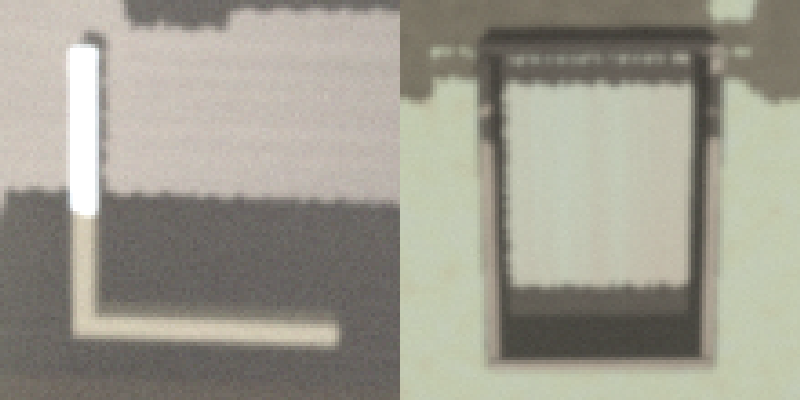

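The zoom's left panel shows the fence's inside top corner at (98,317), the side bar end at (99,45) and the rear bar end at (338,322). The right panel shows rim corners at about (480,42), (724,42), (716,367) and (486,367).

```bash
cat >m.py <<'E'
from h import *
np.set_printoptions(precision=1,suppress=True)
k=110/400
z=np.load("pics/tub.npz");P=(z["p"],z["R"])
f=plane("wrist",np.array([[98,317],[99,45],[338,322],[67,45],[73,339],[338,346]])*k+[190,120],26,P)
z=np.load("pics/mould.npz");P=(z["p"],z["R"])
m=plane("wrist",np.array([[80,42],[324,42],[316,367],[86,367]])*[k,.3]+[210,115],45,P)
E
python3 - <<'E'
from m import *
yaw=lambda v:np.degrees(np.arctan2(v[1],v[0]))
print(f[:,:2]);print("side",yaw(f[0]-f[1]),yaw(f[4]-f[3]),"rear",yaw(f[2]-f[0])-90,yaw(f[5]-f[4])-90,"len",np.linalg.norm(f[0]-f[1]),np.linalg.norm(f[2]-f[0]))
print(m[:,:2],m.mean(0));d=lambda i,j:(np.linalg.norm(m[i]-m[j]),yaw(m[i]-m[j]));print(d(0,1),d(2,3),d(0,3),d(1,2))
# tub rim corners in tub.png at z=70
z=np.load("pics/tub.npz");P=(z["p"],z["R"]);r=plane("wrist",[[155,81],[381,90]],70,P);print(r[:,:2],yaw(r[1]-r[0])-90,np.linalg.norm(r[1]-r[0]))
E
```

```text
[[ 565.1 -218.1]
 [ 465.  -199.9]
 [ 579.6 -128.8]
 [ 463.5 -211. ]
 [ 572.5 -229. ]
 [ 589.2 -129.9]]
side -10.289220042203002 -9.376816292315533 rear -9.213394568490614 -9.565173892146419 len 101.68152980148373 90.43703220602414
[[419.5 405.3]
 [451.5 458.5]
 [536.4 409.4]
 [503.2 354.2]] [477.6 406.8  45. ]
(np.float64(62.11151946965866), np.float64(-121.04757314097603)) (np.float64(64.4279805584493), np.float64(58.952354358653004)) (np.float64(98.08611250227594), np.float64(148.59855205755227)) (np.float64(98.09923959987587), np.float64(149.95160309487062))
[[ 396.7 -250.7]
 [ 439.8   -8.8]] -10.107365827186172 245.78408521957812
```

```bash
cat >>h.py <<'E'
W=-9.7;C=np.array([565.5,-218.5])
u=np.array([np.cos(np.radians(W)),np.sin(np.radians(W)),0]);v=np.array([-u[1],u[0],0])
def F(x,y,z): return np.r_[C,0]+x*u+y*v+[0,0,z]   # fence frame xy, world z
def inF(p): d=np.array(p)-np.r_[C,0];return np.array([d@u,d@v,d[2]])
def tri(pa,pb):
    (o1,d1),(o2,d2)=rays("scene",pa),rays("top",pb);d1,d2=d1[0],d2[0]
    s=np.linalg.lstsq(np.c_[d1,-d2],o2-o1,rcond=None)[0];a,b=o1+s[0]*d1,o2+s[1]*d2
    return (a+b)/2,np.linalg.norm(a-b)
E
python3 - <<'E'
from h import *
np.set_printoptions(precision=1,suppress=True)
for a,b in (((266,246),(562,273)),((417,252),(390,243)),((304,264),(521,238)),((371,275),(437,226)) ):
    p,e=tri(np.array(a)*.64,np.array(b)*.64);print(inF(p),p,e)
D=down(149.3)
bot.move_ptp([477.6,406.8,75],D); bot.movel([477.6,406.8,20],max_speed=80)
clamp(25); s=bot.observe();print(s["grip_width"],s["grip_force"],s["contact_force"])
bot.movel([477.6,406.8,150]);print(bot.observe()["grip_width"])
bot.move_ptp(F(-60,40,150),down(180+W)); 
bot.movel(F(-60,40,50),max_speed=80)
print(bot.movel(F(-60,40,27),max_speed=20,threshold=4))
s=bot.observe();print(inF(s["eef_pos"]),s["contact_force"],s["time_s"],s["grip_width"])
E
```

```text
[ 15.5 -62.4 275.4] [ 570.2 -282.7  275.4] 1.293890683123403
[ 12.5 191.8 306.2] [610.1 -31.6 306.2] 14.265488748861534
[ 52.3   9.3 289.8] [ 618.6 -218.1  289.8] 10.139461937407953
[ 51.8 125.4 280.7] [ 637.7 -103.6  280.7] 3.9166990016528733
64.29039046971788 24.998229146003723 [-0.4 -0.2  1. ]
63.858251150401806
True
[-60.1  40.   30.1] [ 0.  -1.4  4.8] 12.8583 63.86932169566238
```

```bash
python3 - <<'E'
from h import *
np.set_printoptions(precision=1,suppress=True)
def st(t):
    s=bot.observe();print(t,inF(s["eef_pos"]),np.array([s["contact_force"]@u,s["contact_force"]@v,s["contact_force"][2]]),s["time_s"])
    return inF(s["eef_pos"])
bot.movel(F(-60,40,30.6),max_speed=20)
print(bot.movel(F(-60,24,30.6),max_speed=20,threshold=7));p=st("y")
print(bot.movel(F(-40,p[1]+.5,30.6),max_speed=20,threshold=7));p=st("x")
let_go();st("open")
bot.movel(F(p[0],p[1],120))
# push long side with shut fingers
clamp(20)
bot.movel(F(p[0],p[1]+55,120));bot.movel(F(p[0],p[1]+55,30))
print(bot.movel(F(p[0],p[1]+20,30),max_speed=25,threshold=8));q=st("side push")
bot.movel(F(q[0],q[1]+10,30))
a,_=snap("after")
E
```

```text
True
y [-60.2  31.3  30.3] [-0.   1.5  3.5] 13.6917
True
x [-60.1  31.4  30.2] [-1.3 -0.1  2.9] 14.0167
open [-60.4  31.7  29.9] [-0.   0.  -0.1] 14.7583
True
side push [-59.6  71.8  30. ] [1.6 2.6 1.1] 19.05
```

View pics/after.png

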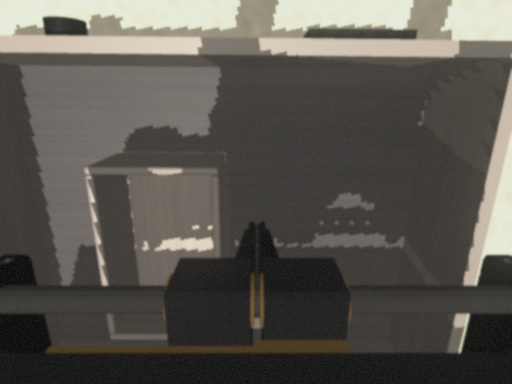

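The mould sits along the side bar, but the x push stopped at once, so there is still a gap to the rear bar. I'll push the front end with the shut fingers.

```bash
cat >>h.py <<'E'
def st(t):
    s=bot.observe();f=np.array(s["contact_force"]);print(t,inF(s["eef_pos"]).round(1),np.round([f@u,f@v,f[2]],1),round(s["time_s"],1));return inF(s["eef_pos"])
E
python3 - <<'E'
from h import *
q=st("now")
bot.movel(F(q[0],q[1],95));bot.movel(F(-134,32,95),max_speed=200);bot.movel(F(-134,32,28),max_speed=120)
for x in (-120,-104):
    print(bot.movel(F(x,32,28),max_speed=25,threshold=12));q=st("x")
bot.pause(.2);q=st("settled")
bot.movel(F(q[0]-4,32,28),max_speed=60)
bot.movel(F(-134,32,95));bot.movel(F(-50,86,95),max_speed=200);bot.movel(F(-50,86,28),max_speed=120)
print(bot.movel(F(-50,64,28),max_speed=25,threshold=12));bot.pause(.2);q=st("y")
bot.movel(F(-50,q[1]+5,28));bot.movel(F(-50,86,95));bot.move_ptp(F(-85,50,235),down(180+W));bot.pause(.1)
snap("home");print(bot.observe()["time_s"])
E
```

```text
now [-59.9  81.8  29.7] [-0.3  0.5 -0. ] 19.4
False
x [-119.8   32.    27.9] [-0.1  0.9  0.5] 21.9
True
x [-114.    32.4   27.3] [ 0.5 -0.  -0.2] 22.4
settled [-115.    32.6   26.7] [ 0.8  0.3 -0.7] 22.6
True
y [-50.   72.1  27.9] [1.7 2.7 0.8] 25.6
27.275
```

View pics/home.png

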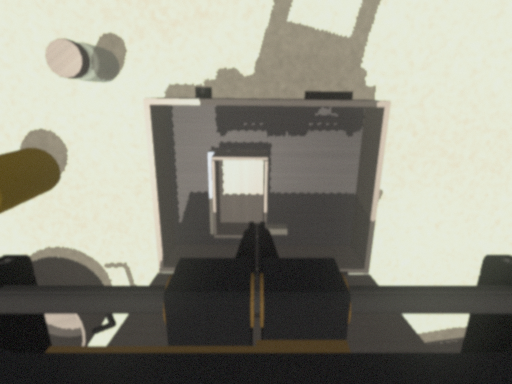

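The mould is in the corner area. Its rim runs from (213,157) to (267,236), and the rear bar is visible at (280,231). I'll zoom to measure the gap.

```bash
python3 - <<'E'
from h import *
a=cv2.imread("pics/home.png")[143:248,190:300]
a=np.clip(a.astype(float)*1.8,0,255).astype(np.uint8)
cv2.imwrite("pics/zoom2.png",cv2.resize(a,(628,600),interpolation=0))
E
```

```text
(no output)
```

View pics/zoom2.png

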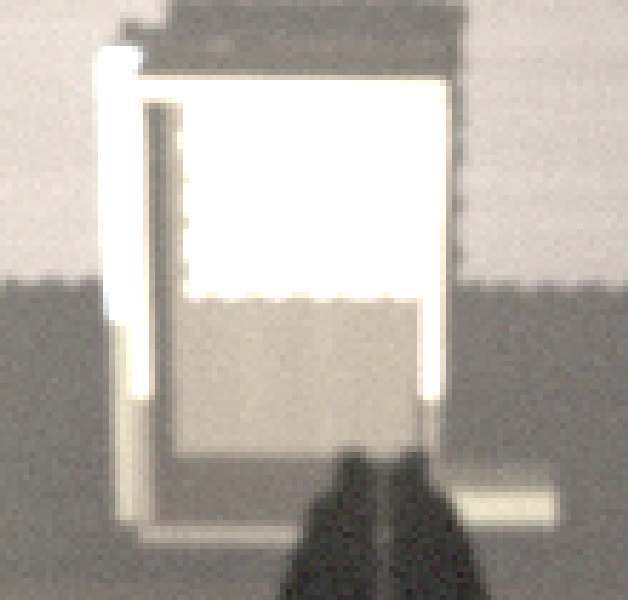

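The zoom shows the front right rim corner at (447,78), the rear left at (137,543), and the rear bar's inner top edge at about (560,490), outer at (560,525).

```bash
python3 - <<'E'
from h import *
np.set_printoptions(precision=1,suppress=True)
z=np.load("pics/home.npz");P=(z["p"],z["R"]);k=1/5.714
g=lambda pts,h:np.array([inF(p) for p in plane("wrist",np.array(pts)*k+[190,143],h,P)])
print("rim z55: FR, FRight-side-low, RL, rear edge",g([[447,78],[437,440],[137,543],[290,545]],55))
print("bar z26: rear inner, rear outer, side outer top, side outer bottom, side bar front",g([[500,488],[560,525],[95,55],[115,525],[120,48]],26))
E
```

```text
rim z55: FR, FRight-side-low, RL, rear edge [[-101.3   63.4   55. ]
 [ -25.    62.2   55. ]
 [  -1.5   -1.1   55. ]
 [  -1.    31.3   55. ]]
bar z26: rear inner, rear outer, side outer top, side outer bottom, side bar front [[  -1.1   77.6   26. ]
 [   8.1   91.5   26. ]
 [-100.4   -9.8   26. ]
 [   8.1  -10.2   26. ]
 [-101.9   -4.5   26. ]]
```

The mould reads home to within about 1 mm. I'll give it one firmer end push to be sure, then close the lid by pushing its outer face beside the handle with the shut fingers.

```bash
python3 - <<'E'
from h import *
bot.movel(F(-134,32,95),max_speed=250);bot.movel(F(-134,32,28),max_speed=120)
bot.movel(F(-119,32,28),max_speed=60)
print(bot.movel(F(-106,32,28),max_speed=15,threshold=18));st("x")
bot.movel(F(-122,32,28),max_speed=80);bot.movel(F(-134,32,100));snap("home2")
Y=158
bot.movel(F(-100,Y,340),max_speed=250);bot.movel(F(90,Y,340),max_speed=250);bot.movel(F(90,Y,250),max_speed=120)
st("behind")
r=183
def T(th): 
    c,s=np.cos(th),np.sin(th); return F(39-r*c+8*s+13,Y,70+r*s+8*c)
for th in np.arange(1.55,0.95,-.15):
    bot.movel(T(th),max_speed=90)
    f=bot.observe()["contact_force"];print(round(th,2),np.round(f,1))
print(bot.observe()["time_s"]);cv2.imwrite("pics/lid1.png",vision.grab_frame("scene")[:,:,::-1])
E
```

```text
True
x [-113.9   32.3   27.1] [-0.2 -0.4 -0. ] 29.8
behind [ 90.5 158.  251.2] [-0.2  0.8  0. ] 33.7
1.55 [-0.8  0.7 -0.3]
1.4 [ 0.1 -0.   0. ]
1.25 [0.  0.5 0. ]
1.1 [ 0.5 -0.2  1. ]
0.95 [-0.6 -0.6  0.4]
36.0917
```

View pics/lid1.png

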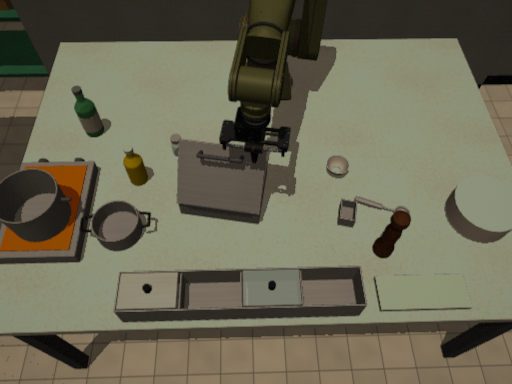

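The lid is following the finger (free edge at about (180,140)–(268,155)), and the second end push stopped at the same place, so the mould is home. I'll keep going to closed.

```bash
python3 - <<'E'
from h import *
Y=158;r=183
def T(th): 
    c,s=np.cos(th),np.sin(th); return F(39-r*c+8*s+13,Y,70+r*s+8*c)
for th in (.8,.65,.5,.38,.27,.17,.09):
    bot.movel(T(th),max_speed=60)
t=T(0);t[2]=68
for i in range(4):
    hit=bot.movel(t,max_speed=15,threshold=20);p=st(hit)
    if hit and p[2]<80.5: break
bot.pause(.2)
p=bot.observe()["eef_pos"]
bot.movel([p[0],p[1],p[2]+60],max_speed=100)
bot.move_ptp(F(-150,170,330),down(180+W));bot.pause(.2);snap("end")
print(bot.observe()["time_s"])
a=vision.grab_frame("scene")[:,:,::-1];b=vision.grab_frame("top")[:,:,::-1]
cv2.imwrite("pics/end2.png",np.hstack([a[90:290,80:480],b[80:280,40:440]]))
E
```

```text
True [-130.5  158.    78.3] [-1.2  0.2  4.7] 41.0
42.9583
```

View pics/end2.png

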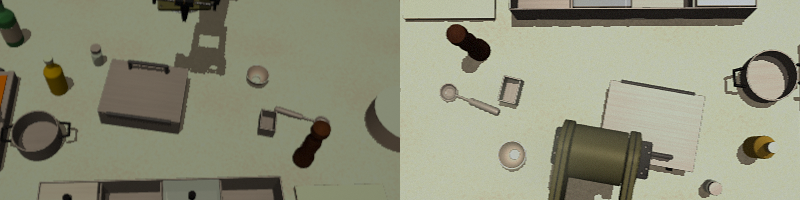

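The lid looks shut and everything else stands in its place. I'll press once more to confirm it is seated, then hand in.

```bash
python3 - <<'E'
from h import *
bot.move_ptp(F(-130.5,158,130),down(180+W));bot.movel(F(-130.5,158,84),max_speed=80)
print(bot.movel(F(-130.5,158,74),max_speed=10,threshold=20));p=st("press");
bot.movel(F(-130.5,158,160),max_speed=100);bot.move_ptp(F(-150,170,330),down(180+W));bot.pause(.3)
st("end");print(bot.close_job())
E
```

```text
True
press [-130.5  158.    78.2] [-0.4 -1.   3.1] 45.4
end [-150.4  169.9  328.1] [0.8 0.9 0. ] 47.4
the job is handed in; nothing more can be done
None
```

The job is handed in at about 47 s. By my camera measurement the mould sits in the fence corner to within about 1 mm, and the lid is pressed shut (both presses stopped within 0.3 mm of the nominal closed height). The other objects look undisturbed in the final pictures. I don't have the judge's verdict.

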